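# Close up the coffee grinder and hold its lid at the pulse mark

## Task

Get the coffee grinder ready for a pulse: first push its small front door shut until it seats on its catch. Then set the loose lid into the round mouth on top with its lugs down through the notches, and twist it clockwise (seen from above) to the half-way rib, where the grip bar points straight to the front and back of the grinder, well short of the lock click, never as far as the click. A spring pushes the lid back, so finish while still gripping it and holding it at the half-way rib; leave the tumbler, the jar and the spoon where they are.

Things in the scene. Friction and masses are not known exactly. Their poses are not given: they have to be found in the camera images.
- grinder: Grey coffee grinder fixed to the counter; housing 170 (x) by 150 (y) by 120 mm high; on it a round collar 92 mm across, its rim 155 mm above the counter. Origin: centre of the underside, on the counter, on the collar's axis; -x side is the front with the door. Long black half-way ribs stand on the collar's outside at the very front (-x) and back (+x)
- mouth (a point): Centre of the mouth at the collar's rim, 155 mm above the counter; axes as the grinder. Mouth 64 mm across in a 5 mm thick flange with two opposite notches 18 mm wide. Seen from above the line through the notches lies 0.70 rad (40 deg) counter-clockwise from the grinder's x axis, so twist 0.70 rad from notches to half-way rib. Short strips mark notches and locked end (46 deg past the ribs)
- door (a joint): Angle of the front door, rad: 0 shut on its catch, growing as it opens to -x (starts 0.5 to 1.0). White panel 126 wide, 98 high, 12 mm thick, lower edge 12 mm above the counter, upright hinge at its +y end, free edge at -y. The catch resists from about 0.1 rad with some 3 N at the free edge, then draws the door in to 0 and holds it
- door_hinge (a point): Point on the door's hinge axis, 72 mm above the counter, at the door's inner face; grinder frame x -85, y +66 mm
- door_face (a point): Point on the door's outer face, 100 mm from the hinge (26 mm from the free edge), 72 mm above the counter: a good place to push. Its -x axis is the door's outward normal; push along its +x
- pulse_ring (a joint): Angle of the sprung ring inside the collar that the lugs push round, rad: 0 at rest, clockwise positive. The lugs meet it after about 0.20 rad of twist from the middle of the notches; it then pushes back with 0.03 (at first) to 0.06 N m (half-way). It reads about 0.50 with the lid at the half-way ribs; the lock catch begins to bite at about 0.9, end of travel 1.30
- lid: Loose black lid, about 120 g, standing on its foot. Origin: centre of the underside. Plug 58.6 mm across, 17 mm tall, foot tapered to 52 mm; two lugs 9 mm wide reach 36 mm out along +x and -x, 5 to 10 mm above the underside; brim 80 mm across, 17 to 22 mm up. Same after half a turn. Fully in, the brim lies on the rim and the origin is 138 mm above the counter; lugs not in the notches: 10 mm or more higher
- lid_bar (a point): Middle of the lid's grip bar, on the lid's axis, 44 mm above its underside; axes as the lid. The bar is straight, 60 mm long along x (in line with the lugs), 20 mm wide along y, from 22 (brim) to 56 mm above the underside
- tumbler: Bystander: clear drinking glass standing upside down, 74 mm across, 92 mm tall; origin at the centre of its underside
- jar: Bystander: white jar with a steel cap, 70 mm across, 100 mm tall; origin at the centre of its underside
- spoon: Bystander: steel spoon 150 mm long lying on the counter beyond the work; origin near its middle
Things that resemble listed ones, but are neither listed nor needed, are in the scene too. Several things have the shape of the lid; the one meant has the colours described above.

How it is judged:
By the outcome, as a careful person would: the job done as asked, in the order asked, and still so for the second after the job is handed in, while the arm keeps its last pose, push and grip.
It also fails if it takes over 64 s, if anything falls off the work surface, if the arm or the gripper's body presses on something with over 40 N, if the wrist force passes 120 N, or if a joint passes its speed limit or range.

## Robot

A 7-joint arm with a two-finger parallel gripper is mounted at the origin on the work surface. World frame = base frame: x ahead of the robot, y to its left, z up, the work surface at z = 0. Lengths are in m, angles in rad, forces in N, time in s.
With the tool pointing down it reaches from about 0.425 to 0.925 m from the base axis. Payload 6.8 kg.
Tool frame: the origin (TCP) lies at the very end of the fingers, on their centre line; the grasp point (between the pads) lies 19 mm behind it (hold_point_z is the distance from the TCP to the grasp point, in m); z points along the fingers, y is the direction in which the jaws open and shut (so a half turn about z gives the same grasp; the last joint's range is limited). The gripper opens to 85 mm and grips with 20 to 120 N. Pads are 22 mm wide; open, the fingers measure 114 mm over their backs; the gripper's body (76 mm by 85 mm) begins 54 mm behind the grasp point. The pads swing forward as they close: fully open they stand 13 mm farther back than shut.
Start: joints at [-1.332, 0.477, 0.022, 1.555, -0.011, 1.109, -0.083], TCP at [0.229, 0.635, 0.231] pointing down, gripper open.
Joint ranges: [-2.96, 2.96], [-0.34, 2.1], [-1.41, 1.46], [0.24, 2.44], [-1.37, 4.51], [0.17, 1.92], [-2.96, 2.96]. Speed limits (rad/s): [2.39, 2.39, 3.14, 3.14, 3.14, 3.14, 3.14].

## Interface

Orientations are given as a unit quaternion [w, x, y, z].
In Python, from station import get_obs, read_camera, calibration, hand_in, regions_of, hold_point_z gives the robot as it stands.
- The arm moves only by the tool send_rows, never from a script. Its argument "motion" is text: rows parted by semicolons, each of 7 numbers parted by spaces: the shift along the world's x, y, z in cm, then the turn, a rotation vector about the world's x, y, z in degrees, then the closure, from 0 (fully open) to 1 (shut). In form: dx dy dz rx ry rz fingers; .... A call has 1 to 20 rows; each row shifts and turns the pose as measured when the row begins; what a row does not reach is not made up. A row lasts 1/12 s, in which the tool goes at most 41.7 mm and 7.16 degrees, less where a joint would pass 70% of its speed; a pose out of reach is approached as far as the arm can. A call is refused whole if a number of a shift passes 4.17 or a number of a turn 7.16, either way. A call with a gripper value outside its range is refused whole. The fingers move at their own pace and stop on an object; "newtons" is the grip in N (left out, the last holds). Time passes only in rows, so rows that do not move let the fingers close. It gives the time, the measured TCP pose, the force and the opening at its end, in the units of the state.
- get_obs(): the state, without advancing time (a new reading comes with each control period).
- read_camera(name): name is "scene" or "top" or "wrist"; returns the picture (384x512x3 uint8, red, green, blue); there is no depth.
- calibration(name): a dict with "mtx" (3x3 intrinsics, pixels), "R" (3x3) and "t" (3): a world point X has camera coordinates R X + t; the wrist camera has in their place "hand_eye" (4x4, takes a point from camera to tool coordinates, whose origin is the TCP and whose axes are the flange's). Camera axes: x right, y down, z forward; pixel columns grow to the right and rows downward; lengths in m; the calibration is good to about 2 mm. A picture is of the moment at which its call begins: read the wrist's pose just before it. calibration takes no time and is no camera call.
- hand_in(): hands the job in, once; it reports no verdict.
Trained networks look in the newest picture that a camera, given by its name, has taken for a name from the list of things; names that differ only in an ending like _2 or _b are one class to them, and where a whole thing is asked for, a point or a joint stands for the part that bears it (a point fixed in the world has none). Each returns a list of dicts, best first, with "conf" (0 to 1); they miss things now and then, are a little off and sometimes report something else, mostly with a low value. They report only what shows in the picture. A call takes as long as a camera call. They do not tell look-alikes from the thing itself.
- regions_of(thing, camera): "region" (384x512 bool, what is visible of it) and "point" ([column, row] in pixels, amid what is visible of it).
The state is a dict: "t": time; "q": joint angles; "joint_vel": joint speeds; "joint_torque": joint torques, N m; "eef_pos": TCP position; "tool_rot": TCP orientation; "contact_force": force on the tool from outside, world axes, zero at the start; "torque": the same for the moment, N m; "gripper_width": opening from 0.0 (shut) to 1.0 (fully open).
Only numpy, scipy, OpenCV 4.12 (cv2) and the standard library are available. Lean on these libraries where they do the work, as an engineer would, in place of code of your own. Each camera call takes 0.05 s, during which the arm holds its last target.

## Working session

There is one attempt and no reset: what is moved stays moved. The work goes in short steps, Python scripts to look and compute and a tool call to move; the robot and the scene stay as the last step left them, time stands still between calls to the robot, and variables do not carry over. Pictures are saved under pics/ and viewed, and the job is handed in when it is done.

Besides the shell and the picture viewer there is one more tool, called as a command line: name --argument value ..., lists and objects as JSON in quotes. send_rows: Moves the arm, as the interface text tells. Its arguments: {"type":"object","properties":{"motion":{"type":"string"},"newtons":{"type":"number"}},"required":["motion"]}

```bash
ls; mkdir -p pics
cat > h.py <<'E'
from station import *
import numpy as np, cv2
def save(n,im): cv2.imwrite('pics/'+n+'.png',im[:,:,::-1])
E
python3 - <<'E'
from h import *
o=get_obs()
for k,v in o.items(): print(k,np.round(v,3))
for c in ['scene','top']:
    save(c+'0',read_camera(c)); k=calibration(c); print(c,k)
print(calibration('wrist'), hold_point_z)
E
```

```text
pics
t 0.0
q [-1.332  0.478  0.022  1.556 -0.011  1.109 -0.083]
joint_vel [-0.002  0.001  0.    -0.    -0.001 -0.001  0.001]
joint_torque [ 0.0000e+00 -5.9646e+01  1.6080e+00 -2.8119e+01  1.3000e-02  1.0000e-02
  0.0000e+00]
eef_pos [0.229 0.634 0.23 ]
tool_rot [-0.     0.173  0.985 -0.001]
contact_force [-0.712 -0.724  0.269]
torque [-0.049  0.012  0.018]
gripper_width 1.003
scene {'mtx': array([[362.15022609,   0.        , 255.78764013],
       [  0.        , 362.15022609, 194.87752694],
       [  0.        ,   0.        ,   1.        ]]), 'R': array([[ 0.83896288,  0.54417441,  0.00393686],
       [ 0.39756386, -0.60795889, -0.68726193],
       [-0.37159691,  0.5781524 , -0.72639902]]), 't': array([-0.53610427, -0.16001105,  1.2455332 ])}
top {'mtx': array([[495.56103817,   0.        , 253.85601075],
       [  0.        , 495.56103817, 188.45047611],
       [  0.        ,   0.        ,   1.        ]]), 'R': array([[-0.0054939 , -0.99993744, -0.00974339],
       [-0.99609796,  0.00633054, -0.08802712],
       [ 0.08808329,  0.00922176, -0.99607043]]), 't': array([6.60319824e-04, 6.53087792e-01, 1.42969661e+00])}
{'mtx': array([[293.38187968,   0.        , 253.98193994],
       [  0.        , 293.38187968, 194.43600744],
       [  0.        ,   0.        ,   1.        ]]), 'hand_eye': array([[-3.58213627e-04, -9.61583981e-01, -2.74510690e-01,
         6.99032901e-02],
       [ 9.99999491e-01, -6.03490126e-04,  8.09050438e-04,
        -2.31175861e-04],
       [-9.43634433e-04, -2.74510260e-01,  9.61583707e-01,
        -1.42567900e-01],
       [ 0.00000000e+00,  0.00000000e+00,  0.00000000e+00,
         1.00000000e+00]])} 0.0187
```

View pics/scene0.png

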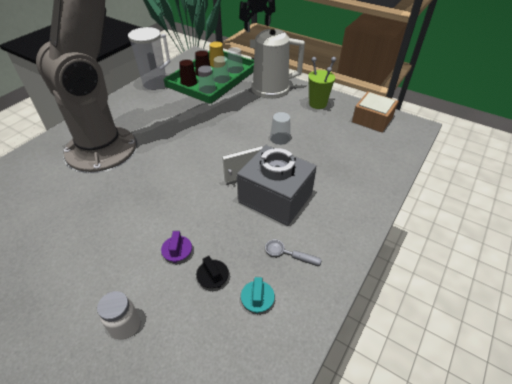

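View pics/top0.png

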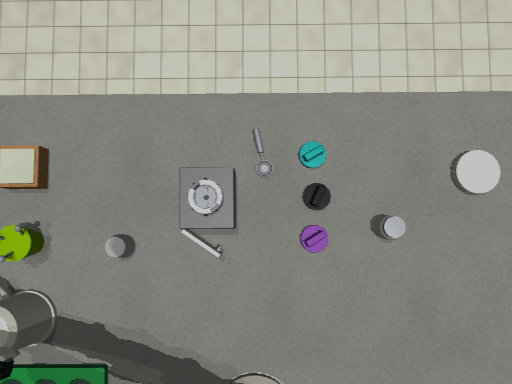

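```bash
cat >> h.py <<'E'
def ray(c,uv,z,pose=None):
    k=calibration(c)
    d=np.linalg.inv(k['mtx'])@np.array([uv[0],uv[1],1.])
    if c=='wrist':
        from scipy.spatial.transform import Rotation as Ro
        p,q=pose; Rt=Ro.from_quat([q[1],q[2],q[3],q[0]]).as_matrix(); H=k['hand_eye']
        C=Rt@H[:3,3]+p; D=Rt@H[:3,:3]@d
    else:
        C=-k['R'].T@k['t']; D=k['R'].T@d
    return C+D*(z-C[2])/D[2]
def proj(c,X,pose=None):
    k=calibration(c); X=np.asarray(X,float)
    if c=='wrist':
        from scipy.spatial.transform import Rotation as Ro
        p,q=pose; Rt=Ro.from_quat([q[1],q[2],q[3],q[0]]).as_matrix(); H=k['hand_eye']
        x=(X-p)@Rt; x=(x-H[:3,3])@H[:3,:3]
    else: x=X@k['R'].T+k['t']
    p=x@k['mtx'].T
    return p[...,:2]/p[...,2:]
E
python3 - <<'E'
from h import *
im=read_camera('top')
for th in ['lid','grinder','tumbler','jar','spoon','door','mouth','lid_bar']:
    try:
        for r in regions_of(th,'top')[:4]:
            print(th,round(r['conf'],2),np.round(r['point'],1), r['region'].sum(), np.round(ray('top',r['point'],{'lid':.05,'grinder':.13,'tumbler':.09,'jar':.1,'door':.11}.get(th,0)),3))
    except Exception as e: print(th,e)
a=cv2.resize(im[140:270,165:250],None,fx=4.5,fy=4.5,interpolation=cv2.INTER_CUBIC)
b=cv2.resize(im[140:270,270:350],None,fx=4.5,fy=4.5,interpolation=cv2.INTER_CUBIC)
save('crop0',np.hstack([a,b]))
E
```

```text
lid 0.73 [314.3 153.8] 576 [ 0.751 -0.18   0.05 ]
lid 0.7 [315.  195.2] 575 [ 0.63 -0.18  0.05]
lid 0.6 [314.9 239.3] 599 [ 0.504 -0.178  0.05 ]
grinder 0.7 [200.1 240.4] 298 [0.503 0.143 0.13 ]
grinder 0.56 [207.6 201. ] 3829 [0.61  0.123 0.13 ]
tumbler 0.64 [118.4 245.5] 612 [0.49  0.376 0.09 ]
jar 0.87 [390.5 226.5] 633 [ 0.538 -0.382  0.1  ]
door 0.71 [204.5 241.5] 332 [0.5   0.133 0.11 ]
mouth 0.64 [207.9 201.2] 3832 [0.618 0.135 0.   ]
lid_bar 0.98 [314.6 237.6] 603 [ 0.508 -0.183  0.   ]
lid_bar 0.77 [318. 195.] 548 [ 0.635 -0.195  0.   ]
lid_bar 0.73 [308.5 156.8] 572 [ 0.75  -0.168  0.   ]
```

View pics/crop0.png

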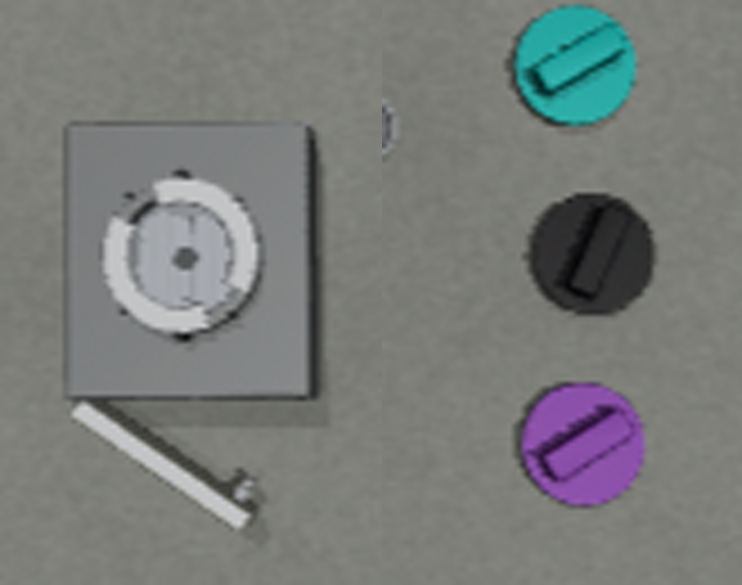

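send_rows --motion "2 -2.8 0.4 0 0 0 1;2 -2.8 0.4 0 0 0 1;2 -2.8 0.4 0 0 0 1;2 -2.8 0.4 0 0 0 1;2 -2.8 0.4 0 0 0 1;2 -2.8 0.4 0 0 0 1;2 -2.8 0.4 0 0 0 1;2 -2.8 0.4 0 0 0 1;2 -2.8 0.4 0 0 0 1;2 -2.8 0.4 0 0 0 1;2 -2.8 0.4 0 0 0 1;2 -2.8 0.4 0 0 0 1;2 -2.8 0.4 0 0 0 1;2 -2.8 0.4 0 0 0 1;2 -2.8 0.4 0 0 0 1;2 -2.8 0.4 0 0 0 1;2 -2.8 0.4 0 0 0 1;2 -2.8 0.4 0 0 0 1"

```text
t: 2.05
eef_pos: [0.5921, 0.1127, 0.3086]
tool_rot: [-0.001, 0.163, 0.987, 0.004]
contact_force: [-0.2, 0.5, 0.1]
gripper_width: 0.001
```

send_rows --motion "0 0 0 0 0 0 1;0 0 0 0 0 0 1"

```text
t: 2.22
eef_pos: [0.5965, 0.1029, 0.31]
tool_rot: [0.002, 0.17, 0.985, 0.003]
contact_force: [-0.1, 0.4, -1.0]
gripper_width: 0.001
```

Run:
```python
from h import *
o=get_obs(); im=read_camera('wrist'); print(o['t'],o['q'].round(3) if hasattr(o['q'],'round') else o['q'],o['eef_pos'],o['tool_rot'])
np.savez('w1.npz',im=im,p=o['eef_pos'],q=o['tool_rot']); save('w1',cv2.resize(im,(768,576)))
save('t1',cv2.resize(read_camera('top')[100:300,120:380],None,fx=3,fy=3))
```

```text
2.2167 [-0.512  0.301  0.307  1.654 -0.1    1.197  1.048] [0.59649893 0.10290004 0.31001855] [0.0018357  0.16966641 0.98549578 0.00283066]
```

View pics/w1.png

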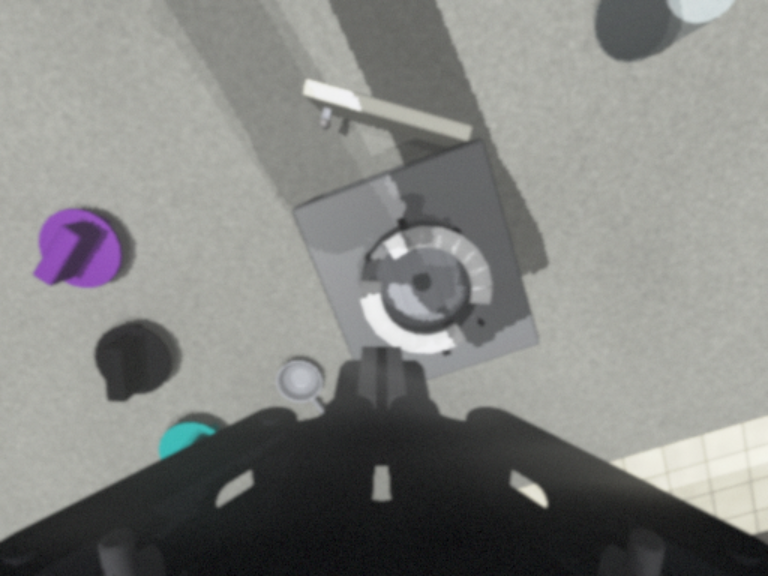

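```bash
cat > fit.py <<'E'
from h import *
from scipy.optimize import least_squares
d=np.load('w1.npz'); pose=(d['p'],d['q'])
im=d['im']
def T(g,P): 
    c,s=np.cos(g[2]),np.sin(g[2]); P=np.asarray(P,float)
    return np.stack([g[0]+c*P[:,0]-s*P[:,1],g[1]+s*P[:,0]+c*P[:,1],P[:,2]],1)
mod=[[-.085,-.075,.12],[-.085,.075,.12],[.085,.075,.12]]
uv=np.array([[295,208],[482,139],[537,342]])/1.5
# wrist
r=least_squares(lambda g:(proj('wrist',T(g,mod),pose)-uv).ravel(),[.6,.13,0]); print('wrist corners',r.x,r.fun.round(1))
# top: crop0 scale 4.5 origin (165,140)
uvt=np.array([[65,124],[308,124],[65,397],[308,397]])/4.5+[165,140]-0.4
modt=[[.085,.075,.12],[.085,-.075,.12],[-.085,.075,.12],[-.085,-.075,.12]]
r2=least_squares(lambda g:(proj('top',T(g,modt))-uvt).ravel(),[.6,.13,0]); print('top',r2.x,r2.fun.round(1))
def draw(img,c,g,po,S):
    a=np.linspace(0,2*np.pi,60)
    for rr,z in [(.046,.155),(.032,.155)]:
        p=proj(c,T(g,np.stack([rr*np.cos(a),rr*np.sin(a),0*a+z],1)),po)
        cv2.polylines(img,[np.round((p+.5)*S-.5).astype(int)],True,(255,0,0),1)
    p=proj(c,T(g,[[-.085,-.075,.12],[-.085,.075,.12],[.085,.075,.12],[.085,-.075,.12]]),po)
    cv2.polylines(img,[np.round((p+.5)*S-.5).astype(int)],True,(0,255,0),1)
    n=np.array([[.05*np.cos(.7),.05*np.sin(.7),.155],[-.05*np.cos(.7),-.05*np.sin(.7),.155]])
    p=proj(c,T(g,n),po); cv2.polylines(img,[np.round((p+.5)*S-.5).astype(int)],True,(0,0,255),1)
if __name__=='__main__':
    S=4; I=cv2.resize(im,None,fx=S,fy=S,interpolation=cv2.INTER_CUBIC); draw(I,'wrist',r.x,pose,S)
    save('fit1',I[80*S:260*S:1,190*S:370*S][:600*2:1].copy()[:, :][::1,::1][:720,:720] if 0 else cv2.resize(I[80*S:260*S,185*S:370*S],(617,600)))
E
python3 fit.py
```

```text
wrist corners [ 0.62234445  0.12807001 -0.0043002 ] [-3.4 -0.1  1.5 -1.1  2.1  2.1]
top [ 0.62132309  0.12792003 -0.0009782 ] [ 0.1 -0.3  0.2 -0.6 -0.5  0.6  0.2  0.3]
```

View pics/fit1.png

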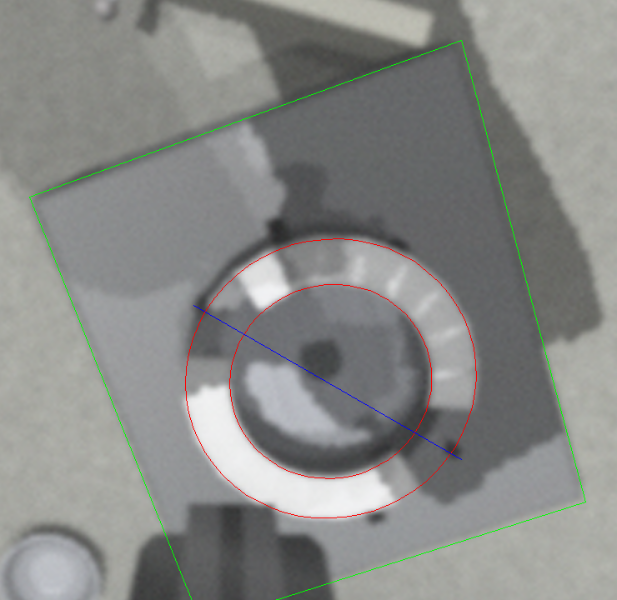

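View pics/t1.png

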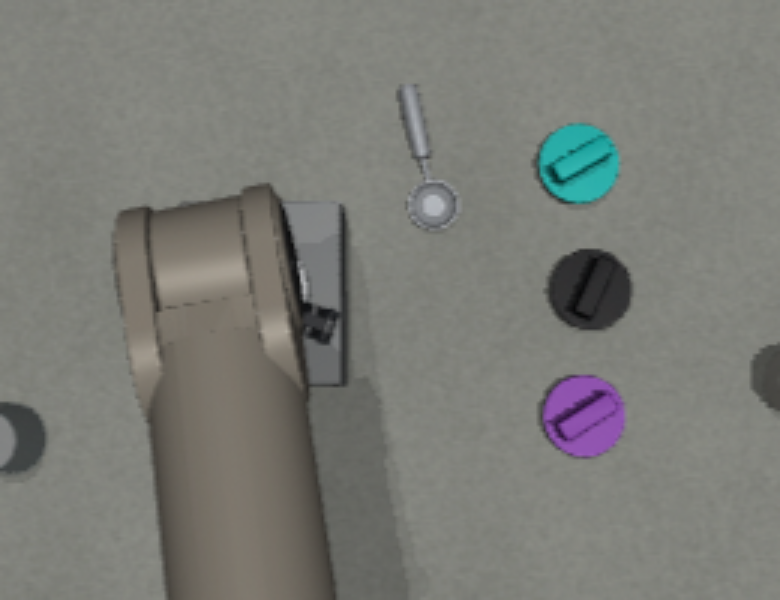

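Run:
```python
from h import *
d=np.load('w1.npz'); pose=(d['p'],d['q'])
for p in [(303,82),(302,96),(472,127),(470,138)]: print(ray('wrist',np.array(p)/1.5,.11,pose).round(4))
for p in [(72,410),(86,403),(244,527),(253,517)]: print('top',ray('top',np.array(p)/4.5+[165,140]-.4,.11).round(4))
for th in [.5,.6,.7,.8]:
    n=np.array([-np.cos(th),np.sin(th)]);t=np.array([-np.sin(th),-np.cos(th)]);h=np.array([.537,.194])
    print(th,'free in/out',h+.126*t,h+.126*t+.012*n,'face',h+.1*t+.012*n)
```

```text
[0.4589 0.0943 0.11  ]
[0.4671 0.0902 0.11  ]
[0.528  0.1993 0.11  ]
[0.5348 0.1958 0.11  ]
top [0.53  0.199 0.11 ]
top [0.5343 0.1904 0.11  ]
top [0.4583 0.0933 0.11  ]
top [0.4643 0.0878 0.11  ]
0.5 free in/out [0.47659238 0.0834246 ] [0.46606139 0.0891777 ] face [0.47852646 0.11199485]
0.6 free in/out [0.46585505 0.09000771] [0.45595102 0.09678342] face [0.47063173 0.11824215]
0.7 free in/out [0.45582857 0.09762988] [0.44665047 0.1053605 ] face [0.46340013 0.12524639]
0.8 free in/out [0.44661313 0.10621495] [0.43825265 0.11482323] face [0.45690391 0.1329376 ]
```

send_rows --motion "-2.7 0.5 -1 0 0 0 1;-2.7 0.5 -1 0 0 0 1;-2.7 0.5 -1 0 0 0 1;-2.7 0.5 -2 0 0 0 1;-2.7 0.5 -2 0 0 0 1;-2.2 0.4 -2 0 0 0 1;-0.5 0 -2 0 0 0 1;0 0 -2 0 0 0 1;0 0 -2 0 0 0 1"

```text
t: 3.07
eef_pos: [0.421, 0.1458, 0.1583]
tool_rot: [0.005, 0.157, 0.988, 0.007]
contact_force: [0.6, 0.8, -0.7]
gripper_width: 0.002
```

send_rows --motion "0.5 -0.5 -2 0 0 0 1;0.4 -0.5 -2 0 0 0 1;0 -0.3 -1.5 0 0 0 1;0 0 -0.5 0 0 0 1;0 0 0 0 0 0 1"

```text
t: 3.48
eef_pos: [0.4227, 0.139, 0.0929]
tool_rot: [0.002, 0.149, 0.989, 0.007]
contact_force: [0.4, -0.4, 0.1]
gripper_width: -0.001
```

send_rows --motion "1 -0.5 -0.2 0 0 0 1;1 -0.5 -0.2 0 0 0 1;1 -0.5 0 0 0 0 1;1 -0.5 0 0 0 0 1;1 -0.6 0 0 0 0 1;1 -0.6 0 0 0 0 1"

```text
t: 3.98
eef_pos: [0.4885, 0.108, 0.0921]
tool_rot: [0.004, 0.146, 0.989, 0.009]
contact_force: [-0.6, 1.3, -0.2]
gripper_width: -0.002
```

send_rows --motion "0.7 -0.4 0 0 0 0 1;0.7 -0.3 0 0 0 0 1;0.7 -0.2 0 0 0 0 1;0.7 0 0 0 0 0 1"

```text
t: 4.32
eef_pos: [0.5148, 0.096, 0.0914]
tool_rot: [-0.003, 0.147, 0.989, 0.008]
contact_force: [-31.0, 3.7, 19.7]
gripper_width: -0.0
```

send_rows --motion "-1 0 0 0 0 0 1;-2 0 1 0 0 0 1;-2 0 3 0 0 0 1;-1 -1 4 0 0 0 0.5;0 -2 3.5 0 0 0 0;0 -3 2.5 0 0 0 0;0 -3 2 0 0 0 0;0.5 -3 1 0 0 0 0;0.5 -3 1 0 0 0 0;0.5 -2 0 0 0 0 0;0 0 0 0 0 0 0"

```text
t: 5.23
eef_pos: [0.4665, -0.0825, 0.2809]
tool_rot: [-0.003, 0.144, 0.99, 0.006]
contact_force: [-0.5, 0.9, -0.3]
gripper_width: 0.999
```

Run:
```python
from h import *
o=get_obs(); print(o['t'],o['eef_pos'],o['q'].round(2))
a=read_camera('top'); b=read_camera('scene'); w=read_camera('wrist')
np.savez('w2.npz',im=w,p=o['eef_pos'],q=o['tool_rot'])
save('t2',np.hstack([cv2.resize(a[140:270,165:250],None,fx=4,fy=4),cv2.resize(b[130:230,200:325],(440,520))])); save('w2',cv2.resize(w,(768,576)))
```

```text
5.2333 [ 0.46649604 -0.08250051  0.2809413 ] [-0.31  0.09  0.39  1.98 -0.05  1.09  1.39]
```

View pics/t2.png

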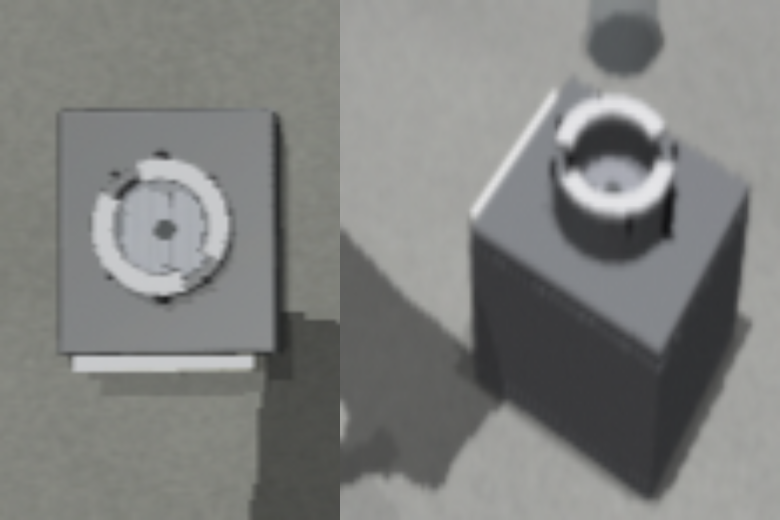

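View pics/w2.png

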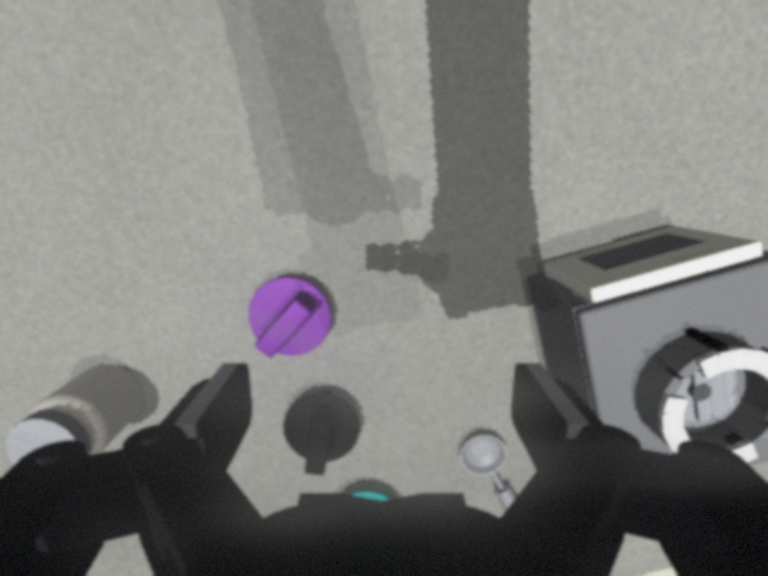

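send_rows --motion "2 -1.6 0 0 0 0 0;2 -1.6 0 0 0 0 0;2 -1.6 0 0 0 0 0;2 -1.6 0 0 0 0 0;2 -1.6 0 0 0 0 0;1.5 -1.2 0 0 0 0 0;0.5 -0.5 0 0 0 0 0;0 0 0 0 0 0 0;0 0 0 0 0 0 0"

```text
t: 6.13
eef_pos: [0.5891, -0.1594, 0.2721]
tool_rot: [-0.012, 0.127, 0.992, 0.01]
contact_force: [-0.1, 0.4, -0.4]
gripper_width: 0.998
```

Run:
```python
from h import *
o=get_obs(); print(o['t'],o['eef_pos'],o['tool_rot'],o['q'].round(2))
w=read_camera('wrist')
np.savez('w3.npz',im=w,p=o['eef_pos'],q=o['tool_rot'])
save('w3',cv2.resize(w,(768,576)))
```

```text
6.1333 [ 0.58910256 -0.15940988  0.2721244 ] [-0.01173883  0.1271947   0.99175541  0.01024289] [-0.16  0.37  0.43  1.67 -0.18  1.16  1.65]
```

View pics/w3.png

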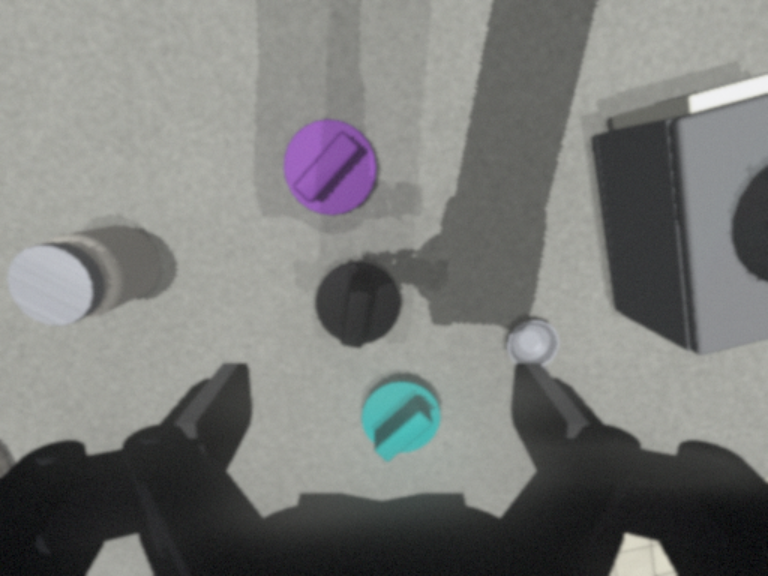

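Run:
```python
from h import *
d=np.load('w3.npz'); im=d['im']; 
c=im[165:240,200:280].astype(float); c=np.clip((c/ c.max())**0.6*255*1.2,0,255).astype(np.uint8)
g=im[165:240,200:280].max(2); c=np.clip(g.astype(float)*3.0,0,255).astype(np.uint8)
c=cv2.cvtColor(c,cv2.COLOR_GRAY2RGB)
save('crop3',np.hstack([cv2.resize(im[165:240,200:280],None,fx=4.9,fy=7,interpolation=cv2.INTER_CUBIC),cv2.resize(c,None,fx=4.9,fy=7,interpolation=cv2.INTER_CUBIC)]))
```

```text
(no output)
```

View pics/crop3.png

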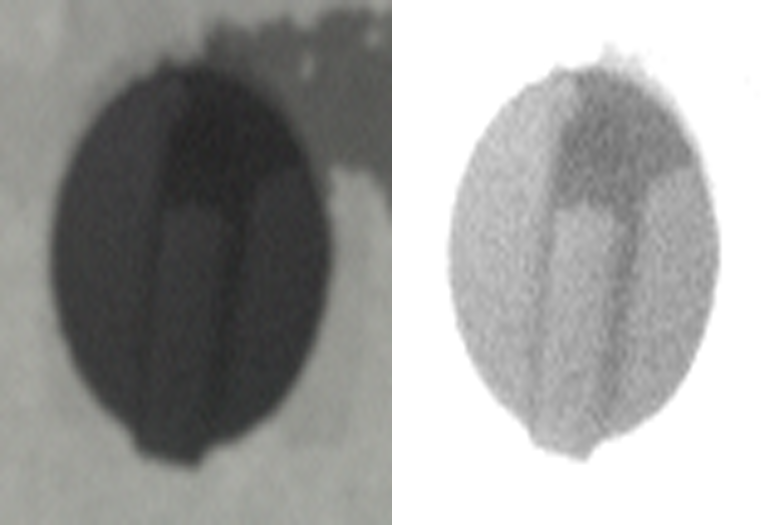

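```bash
cat > lid.py <<'E'
from h import *
from fit import T
from scipy.optimize import least_squares
d=np.load('w3.npz'); im=d['im']; pose=(d['p'],d['q'])
o=np.array([200,165])
f=lambda u,v: [(u+.5)/4.9-.5+200,(v+.5)/7-.5+165]
# brim extremes: left,right,top-left,lower left, lower right
pts=np.array([f(50,255),f(330,255),f(85,130),f(90,385),f(295,375),f(300,150),f(220,64),f(165,64)])
W=np.array([ray('wrist',p,.022,pose) for p in pts])
r=least_squares(lambda c:np.hypot(W[:,0]-c[0],W[:,1]-c[1])-.04,[.63,-.18]); print(r.x,(r.fun*1e3).round(1))
B=[ray('wrist',f(*p),.056,pose) for p in [(135,440),(200,462),(162,160),(243,205)]]
for b in B: print(b.round(4))
m=(B[0]+B[1])/2; print('yaw L',np.degrees(np.arctan2(*(B[0]-B[2])[1::-1]))," R",np.degrees(np.arctan2(*(B[1]-B[3])[1::-1])),'near-mid from centre',np.degrees(np.arctan2(m[1]-r.x[1],m[0]-r.x[0])),np.hypot(*(m[:2]-r.x)))
g=[r.x[0],r.x[1],np.radians(-26)]
import sys
if len(sys.argv)>1: g[2]=np.radians(float(sys.argv[1]))
S=8; I=cv2.resize(np.clip(im[165:240,200:280].astype(float)*2.2,0,255).astype(np.uint8),None,fx=S,fy=S,interpolation=cv2.INTER_CUBIC)
def dr(P,col):
    p=proj('wrist',T(g,P),pose)-o; cv2.polylines(I,[np.round((p+.5)*S-.5).astype(int)],True,col,1)
a=np.linspace(0,2*np.pi,60); dr(np.stack([.04*np.cos(a),.04*np.sin(a),0*a+.022],1),(255,0,0))
dr([[.03,.01,.056],[.03,-.01,.056],[-.03,-.01,.056],[-.03,.01,.056]],(0,255,0))
save('lidfit',I)
E
python3 lid.py
```

```text
wrist corners [ 0.62236409  0.12809388 -0.00427046] [-3.4 -0.1  1.5 -1.1  2.1  2.1]
top [ 0.62132309  0.12792003 -0.0009782 ] [ 0.1 -0.3  0.2 -0.6 -0.5  0.6  0.2  0.3]
[ 0.62883333 -0.18792642] [-0.5  0.2 -0.9 -0.8 -1.  -1.5  0.4 -0.1]
[ 0.6499 -0.2075  0.056 ]
[ 0.6586 -0.192   0.056 ]
[ 0.6002 -0.1861  0.056 ]
[ 0.6136 -0.1681  0.056 ]
yaw L -23.308066002598064  R -27.92212997263999 near-mid from centre -24.893264559742786 0.028036391327452326
```

View pics/lidfit.png

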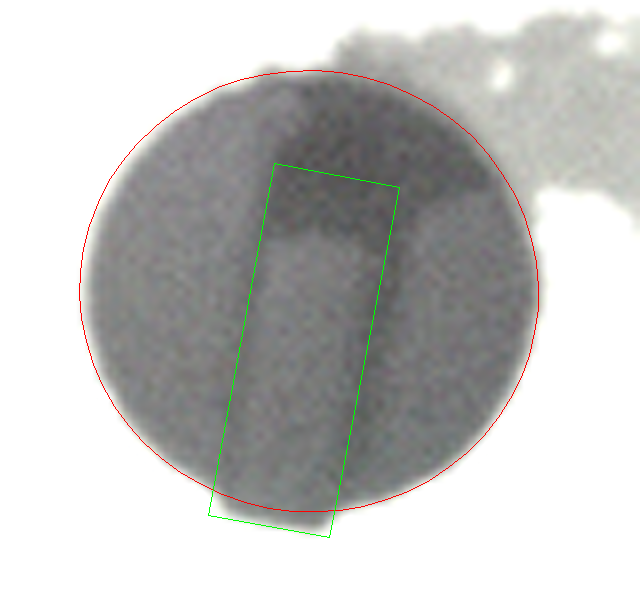

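```bash
cat > need.py <<'E'
from h import *
import sys
from scipy.spatial.transform import Rotation as Ro
# usage: need x y z yawdeg(tool x)
def need(x,y,z,yaw):
    o=get_obs(); q=o['tool_rot']; R=Ro.from_quat([q[1],q[2],q[3],q[0]])
    a=np.radians(yaw); D=Ro.from_matrix(np.array([[np.cos(a),np.sin(a),0],[np.sin(a),-np.cos(a),0],[0,0,-1]]))
    rv=np.degrees((D*R.inv()).as_rotvec())
    tx=R.as_matrix()
    print('t',round(o['t'],2),'pos',o['eef_pos'].round(4),'toolx yaw',np.degrees(np.arctan2(tx[1,0],tx[0,0])).round(2),'tilt z',tx[:,2].round(3),'F',np.round(o['contact_force'],1),'M',np.round(o['torque'],2),'w',round(o['gripper_width'],3),'q7',o['q'].round(2))
    print('shift cm',((np.array([x,y,z])-o['eef_pos'])*100).round(2),'rotvec deg',rv.round(2))
need(*map(float,sys.argv[1:5]))
E
python3 need.py .629 -.188 .10 154
```

```text
t 6.18 pos [ 0.5889 -0.159   0.2721] toolx yaw 165.42 tilt z [-0.021  0.024 -1.   ] F [-0.5  1.1 -0.1] M [ 0.02 -0.01  0.03] w 0.998 q7 [-0.16  0.37  0.43  1.67 -0.18  1.16  1.65]
shift cm [  4.01  -2.9  -17.21] rotvec deg [ -1.47  -1.05 -11.41]
```

send_rows --motion "0.7 -0.5 -2 -0.3 -0.2 -2.2 0;0.7 -0.5 -2.5 -0.3 -0.2 -2.2 0;0.7 -0.5 -2.5 -0.3 -0.2 -2.2 0;0.7 -0.5 -2.5 -0.3 -0.2 -2.2 0;0.7 -0.5 -2.5 -0.2 -0.2 -2 0;0.4 -0.3 -2.5 0 0 0 0;0 0 -1.5 0 0 0 0;0 0 0 0 0 0 0"

```text
t: 6.85
eef_pos: [0.6252, -0.1753, 0.1099]
tool_rot: [0.002, 0.219, 0.976, 0.004]
contact_force: [-0.6, 0.4, 0.2]
gripper_width: 0.998
```

```bash
python3 need.py .629 -.188 .029 154
python3 - <<'E'
from h import *
o=get_obs();w=read_camera('wrist')
np.savez('w4.npz',im=w,p=o['eef_pos'],q=o['tool_rot'])
save('w4',np.clip(cv2.resize(w,(768,576)).astype(float)*1.5,0,255).astype(np.uint8))
E
```

```text
t 6.85 pos [ 0.6252 -0.1753  0.1099] toolx yaw 154.69 tilt z [ 0.005  0.007 -1.   ] F [-0.6  0.4  0.2] M [-0.01  0.08  0.02] w 0.998 q7 [-0.11  0.59  0.41  1.75 -0.31  0.86  1.57]
shift cm [ 0.38 -1.27 -8.09] rotvec deg [-0.42  0.28 -0.69]
```

View pics/w4.png

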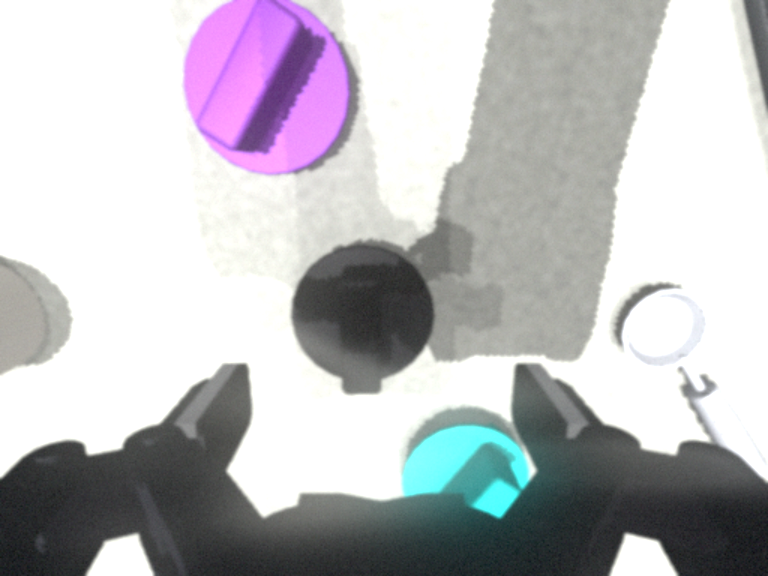

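Run:
```python
from h import *
d=np.load('w4.npz'); pose=(d['p'],d['q'])
for p,z in [((363,313),.022),((343,391),.056),((382,391),.056),((343,275),.056),((385,275),.056)]: print(p,ray('wrist',(np.array(p)+.5)/1.5-.5,z,pose).round(4))
```

```text
(363, 313) [ 0.6285 -0.1872  0.022 ]
(343, 391) [ 0.651  -0.2081  0.056 ]
(382, 391) [ 0.6593 -0.1906  0.056 ]
(343, 275) [ 0.5981 -0.1815  0.056 ]
(385, 275) [ 0.6064 -0.1641  0.056 ]
```

send_rows --motion "0.2 -0.6 -1.5 -0.2 0.2 -0.8 0;0.2 -0.4 -2 0 0 -0.3 0;0 -0.2 -2 0 0 0 0;0 0 -1.5 0 0 0 0;0 0 -0.8 0 0 0 0;0 0 0 0 0 0 0"

```text
t: 7.4
eef_pos: [0.6342, -0.1837, 0.0419]
tool_rot: [0.007, 0.226, 0.974, 0.004]
contact_force: [-0.7, 0.2, -0.3]
gripper_width: 1.003
```

```bash
python3 need.py .6286 -.1868 .029 153.6
```

```text
t 7.4 pos [ 0.6342 -0.1837  0.0419] toolx yaw 153.84 tilt z [ 0.017  0.005 -1.   ] F [-0.7  0.2 -0.3] M [ 0.02  0.06 -0.05] w 1.003 q7 [-0.07  0.69  0.37  1.76 -0.36  0.75  1.6 ]
shift cm [-0.56 -0.31 -1.29] rotvec deg [-0.29  0.95 -0.25]
```

send_rows --motion "-0.3 -0.2 -0.7 -0.2 0.6 -0.2 0;-0.2 -0.1 -0.5 0 0.3 0 0;0 0 -0.1 0 0 0 0;0 0 0 0 0 0 0"

```text
t: 7.73
eef_pos: [0.6311, -0.1864, 0.0326]
tool_rot: [0.002, 0.228, 0.974, 0.001]
contact_force: [-0.6, -0.2, 0.0]
gripper_width: 1.002
```

```bash
python3 need.py .6286 -.1868 .029 153.6
```

```text
t 7.73 pos [ 0.6311 -0.1864  0.0326] toolx yaw 153.7 tilt z [ 0.005  0.001 -1.   ] F [-0.6 -0.2  0. ] M [0.01 0.07 0.01] w 1.002 q7 [-0.07  0.71  0.37  1.76 -0.36  0.74  1.6 ]
shift cm [-0.25 -0.04 -0.36] rotvec deg [-0.05  0.29 -0.1 ]
```

send_rows --motion "-0.2 0 -0.3 0 0.3 0 0;-0.1 0 -0.1 0 0 0 0;0 0 0 0 0 0 0.5;0 0 0 0 0 0 1;0 0 0 0 0 0 1;0 0 0 0 0 0 1;0 0 0 0 0 0 1;0 0 0 0 0 0 1;0 0 0 0 0 0 1;0 0 0 0 0 0 1" --newtons 60

```text
t: 8.57
eef_pos: [0.629, -0.1868, 0.0302]
tool_rot: [0.001, 0.228, 0.974, 0.0]
contact_force: [-0.0, -0.9, 0.4]
gripper_width: 0.227
```

```bash
python3 need.py .6286 -.1868 .24 153.6
```

```text
t 8.57 pos [ 0.629  -0.1868  0.0302] toolx yaw 153.69 tilt z [ 0.002  0.    -1.   ] F [-0.  -0.9  0.4] M [-0.11  0.    0.02] w 0.227 q7 [-0.07  0.71  0.37  1.76 -0.36  0.74  1.6 ]
shift cm [-0.04  0.   20.98] rotvec deg [-0.02  0.13 -0.09]
```

send_rows --motion "0 0 1 0 0 0 1;0 0 2 0 0 0 1;0 0 2.8 0 0 0 1;0 0 2.8 0 0 0 1;0 0 2.8 0 0 0 1;0 0 2.8 0 0 0 1;0 0.5 2.5 0 0 1 1;0 1 1.7 0 0 2 1;0 2 1 0 0 4 1;0 2.4 0.5 0 0 4 1;0 2.4 0 0 0 4 1;0 2.4 0 0 0 4 1"

```text
t: 9.57
eef_pos: [0.6213, -0.0809, 0.2424]
tool_rot: [-0.001, 0.06, 0.998, -0.003]
contact_force: [0.0, 0.3, -1.1]
gripper_width: 0.221
```

```bash
python3 need.py .622 .128 .23 220
python3 - <<'E'
from h import *
w=read_camera('wrist'); save('w5',cv2.resize(w,(768,576)))
E
```

```text
t 9.57 pos [ 0.6213 -0.0809  0.2424] toolx yaw 173.13 tilt z [-0.002 -0.005 -1.   ] F [ 0.   0.3 -1.1] M [-0.02 -0.01 -0.01] w 0.221 q7 [-0.26  0.4   0.39  1.69 -0.16  1.09  1.63]
shift cm [ 0.07 20.89 -1.24] rotvec deg [ 3.300e-01 -1.000e-02  4.687e+01]
```

View pics/w5.png

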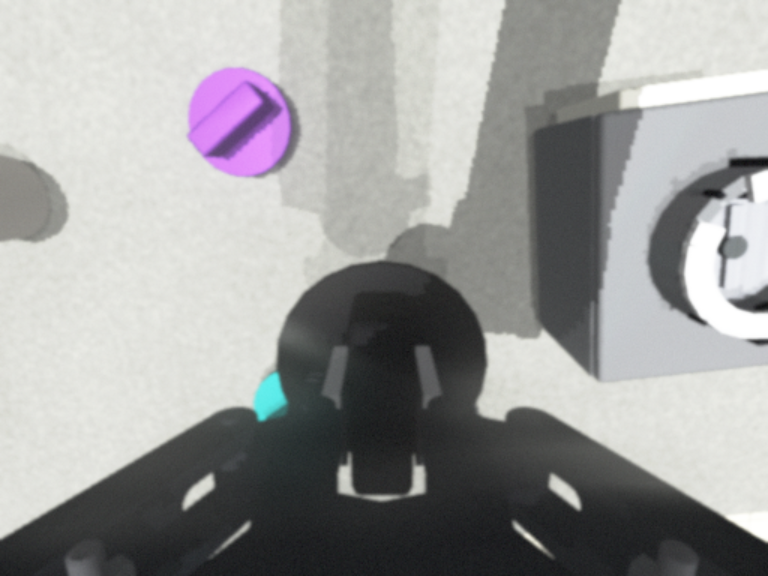

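Run:
```python
from h import *
k=calibration('wrist'); H=k['hand_eye']
for p in [(382,262),(277,357),(487,357),(296,303),(468,303)]:
    d=np.linalg.inv(k['mtx'])@np.array([(p[0]+.5)/1.5-.5,(p[1]+.5)/1.5-.5,1]); D=H[:3,:3]@d; C=H[:3,3]
    print(p,((C+D*(.0082-C[2])/D[2])*1e3).round(1))
```

```text
(382, 262) [37.7  0.2  8.2]
(277, 357) [  1.7 -38.8   8.2]
(487, 357) [ 1.7 39.3  8.2]
(296, 303) [ 22.8 -30.6   8.2]
(468, 303) [22.7 31.1  8.2]
```

send_rows --motion "0 2 0 0 0 4 1;0 2.2 0 0 0 4.3 1;0 2.2 0 0 0 4.3 1;0 2.2 0 0 0 4.3 1;0 2.2 0 0 0 4.3 1;0 2.2 0 0 0 4.3 1;0 2.2 0 0 0 4.3 1;0 1.8 -0.3 0 0 4 1;0 1.2 -0.3 0 0 3.5 1;0 0.8 -0.3 0 0 3 1;0 0.4 0 0 0 1 1;0 0 0 0 0 0 1;0 0 0 0 0 0 1"

```text
t: 10.7
eef_pos: [0.6096, 0.1483, 0.2301]
tool_rot: [-0.007, -0.338, 0.941, 0.001]
contact_force: [-0.0, -1.0, -1.3]
gripper_width: 0.227
```

```bash
python3 need.py .621 .1274 .20 220
```

```text
t 10.7 pos [0.6096 0.1483 0.2301] toolx yaw -140.44 tilt z [-0.013 -0.002 -1.   ] F [-0.  -1.  -1.3] M [-0.   -0.04 -0.04] w 0.227 q7 [-0.45  0.41  0.15  1.67 -0.07  1.08  1.99]
shift cm [ 1.14 -2.09 -3.01] rotvec deg [ 0.11 -0.76  0.44]
```

send_rows --motion "0.5 -0.9 -0.3 0.1 -0.5 0.3 1;0.4 -0.7 -0.3 0 -0.2 0.1 1;0 -0.2 -0.3 0 0 0 1;0 0 0 0 0 0 1;0 0 0 0 0 0 1"

```text
t: 11.12
eef_pos: [0.6198, 0.1235, 0.2205]
tool_rot: [-0.0, -0.338, 0.941, -0.001]
contact_force: [0.3, 0.5, -1.0]
gripper_width: 0.222
```

```bash
python3 need.py .621 .1274 .20 220
```

```text
t 11.12 pos [0.6198 0.1235 0.2205] toolx yaw -140.46 tilt z [ 0.001 -0.003 -1.   ] F [ 0.3  0.5 -1. ] M [0.01 0.03 0.01] w 0.222 q7 [-0.42  0.42  0.16  1.68 -0.07  1.05  2.03]
shift cm [ 0.12  0.39 -2.05] rotvec deg [0.15 0.04 0.46]
```

send_rows --motion "0.1 0.3 -0.7 0.1 0 0.3 1;0 0 -0.7 0 0 0 1;0 0 -0.3 0 0 0 1;0 0 0 0 0 0 1;0 0 0 0 0 0 1"

```text
t: 11.53
eef_pos: [0.6208, 0.1261, 0.2012]
tool_rot: [-0.0, -0.34, 0.94, -0.0]
contact_force: [0.0, -0.2, -1.4]
gripper_width: 0.223
```

```bash
python3 need.py .621 .1274 .187 220;python3 - <<'E'
from h import *
w=read_camera('wrist'); b=read_camera('scene'); a=read_camera('top')
save('w6',np.hstack([w[:,60:],cv2.resize(b[130:200,240:310],(340,384))]))
E
```

```text
t 11.53 pos [0.6208 0.1261 0.2012] toolx yaw -140.22 tilt z [-0.    -0.001 -1.   ] F [ 0.  -0.2 -1.4] M [-0.01  0.01  0.02] w 0.223 q7 [-0.41  0.44  0.15  1.7  -0.08  1.01  2.03]
shift cm [ 0.02  0.13 -1.42] rotvec deg [ 0.04 -0.01  0.22]
```

View pics/w6.png

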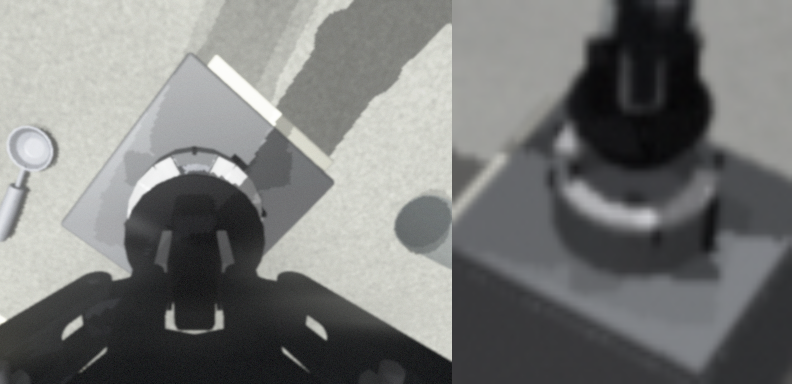

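send_rows --motion "0 0.1 -0.5 0 0 0.1 1;0 0 -0.6 0 0 0.1 1;0 0 -0.5 0 0 0 1;0 0 -0.5 0 0 0 1;0 0 -0.4 0 0 0 1;0 0 0 0 0 0 1"

```text
t: 12.18
eef_pos: [0.6212, 0.1277, 0.1747]
tool_rot: [0.001, -0.342, 0.94, -0.0]
contact_force: [-0.3, 0.3, -2.4]
gripper_width: 0.222
```

```bash
python3 need.py .621 .1274 .1682 220
```

```text
t 12.18 pos [0.6212 0.1277 0.1747] toolx yaw -139.97 tilt z [ 0.002 -0.    -1.   ] F [-0.3  0.3 -2.4] M [0.03 0.05 0.02] w 0.222 q7 [-0.41  0.47  0.15  1.72 -0.08  0.96  2.04]
shift cm [-0.02 -0.03 -0.65] rotvec deg [ 0.    0.11 -0.03]
```

send_rows --motion "0 0 -0.3 0 0 0 1;0 0 -0.3 0 0 0 1;0 0 -0.2 0 0 0 1;0 0 -0.1 0 0 0 1;0 0 0 0 0 0 1"

```text
t: 12.6
eef_pos: [0.6218, 0.1276, 0.1684]
tool_rot: [0.002, -0.342, 0.94, -0.0]
contact_force: [-0.3, -0.7, -0.7]
gripper_width: 0.222
```

```bash
python3 need.py .621 .1274 .1682 220
```

```text
t 12.6 pos [0.6218 0.1276 0.1684] toolx yaw -140.0 tilt z [ 0.003  0.001 -1.   ] F [-0.3 -0.7 -0.7] M [-0.1   0.1  -0.06] w 0.222 q7 [-0.41  0.47  0.15  1.73 -0.08  0.94  2.04]
shift cm [-0.08 -0.02 -0.02] rotvec deg [-0.06  0.17  0.  ]
```

send_rows --motion "0 0 -0.2 0 0.1 0 1;0 0 -0.1 0 0 0 1"

```text
t: 12.77
eef_pos: [0.6219, 0.1276, 0.1681]
tool_rot: [0.001, -0.342, 0.94, 0.001]
contact_force: [-3.0, -0.4, 3.8]
gripper_width: 0.22
```

```bash
python3 need.py .621 .1274 .1682 220
```

```text
t 12.77 pos [0.6219 0.1276 0.1681] toolx yaw -140.01 tilt z [ 0.002  0.002 -1.   ] F [-3.  -0.4  3.8] M [-0.11  0.75  0.05] w 0.22 q7 [-0.41  0.47  0.15  1.73 -0.08  0.94  2.04]
shift cm [-0.09 -0.02  0.01] rotvec deg [-0.1   0.1   0.01]
```

send_rows --motion "0 0 0 0 0 -2 1;0 0 0 0 0 -3 1;0 0 0 0 0 -3 1;0 0 0 0 0 -3 1;0 0 0 0 0 -3 1;0 0 0 0 0 -3 1;0 0 0 0 0 -3 1;0 0 0 0 0 -3 1"

```text
t: 13.43
eef_pos: [0.6218, 0.1279, 0.1682]
tool_rot: [0.001, -0.14, 0.99, 0.0]
contact_force: [-1.5, -0.7, 0.5]
gripper_width: 0.222
```

```bash
python3 need.py .6217 .1282 .1682 180
```

```text
t 13.43 pos [0.6218 0.1279 0.1682] toolx yaw -163.89 tilt z [ 0.003  0.001 -1.   ] F [-1.5 -0.7  0.5] M [-0.18  0.29  0.12] w 0.222 q7 [-0.48  0.48  0.24  1.73 -0.14  0.94  1.67]
shift cm [-0.01  0.03  0.  ] rotvec deg [ -0.06   0.15 -16.11]
```

send_rows --motion "0 0 0 0 0.1 -3 1;0 0 0 0 0 -3 1;0 0 0 0 0 -2.5 1;0 0 0 0 0 -2 1;0 0 0 0 0 -1 1;0 0 0 0 0 0 1;0 0 0 0 0 0 1"

```text
t: 14.02
eef_pos: [0.6217, 0.1285, 0.1682]
tool_rot: [0.0, -0.036, 0.999, 0.0]
contact_force: [-1.4, -0.9, 0.9]
gripper_width: 0.22
```

```bash
python3 need.py .6217 .1282 .1682 180;python3 - <<'E'
from h import *
o=get_obs();w=read_camera('wrist'); b=read_camera('scene'); np.savez('w7.npz',im=w,p=o['eef_pos'],q=o['tool_rot'])
save('w7',np.hstack([w[:,60:],cv2.resize(b[130:200,240:310],(340,384))]))
E
```

```text
t 14.02 pos [0.6217 0.1285 0.1682] toolx yaw -175.88 tilt z [ 0.001  0.    -1.   ] F [-1.4 -0.9  0.9] M [-0.06  0.2   0.09] w 0.22 q7 [-0.52  0.48  0.29  1.73 -0.17  0.95  1.49]
shift cm [-0.   -0.03  0.  ] rotvec deg [-0.02  0.05 -4.12]
```

View pics/w7.png

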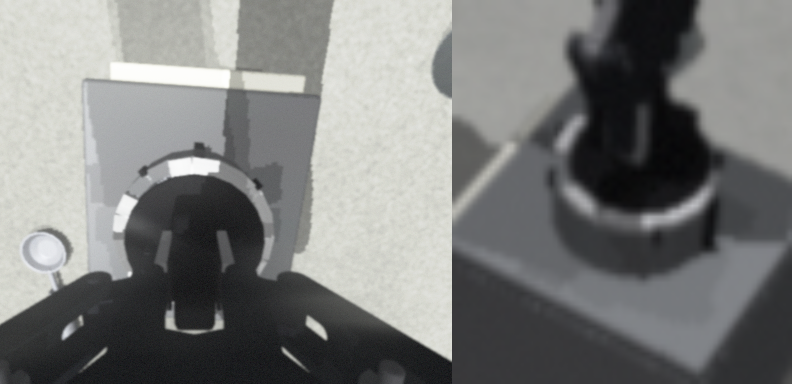

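send_rows --motion "0 0 0 0 0 -2.5 1;0 0 0 0 0 -2 1;0 0 0 0 0 0 1;0 0 0 0 0 0 1"

```text
t: 14.45
eef_pos: [0.6218, 0.1283, 0.1681]
tool_rot: [0.0, 0.004, 1.0, 0.0]
contact_force: [-1.6, -0.8, 1.1]
gripper_width: 0.224
```

```bash
python3 need.py .6217 .1282 .1682 180
```

```text
t 14.45 pos [0.6218 0.1283 0.1681] toolx yaw 179.6 tilt z [ 0.001  0.001 -1.   ] F [-1.6 -0.8  1.1] M [-0.12  0.26  0.12] w 0.224 q7 [-0.53  0.49  0.31  1.73 -0.18  0.95  1.42]
shift cm [-0.01 -0.01  0.01] rotvec deg [-0.04  0.05  0.4 ]
```

send_rows --motion "0 0 0 0 0 0 1;0 0 0 0 0 0 1;0 0 0 0 0 0 1;0 0 0 0 0 0 1"

```text
t: 14.78
eef_pos: [0.6218, 0.1281, 0.1682]
tool_rot: [0.0, 0.002, 1.0, 0.0]
contact_force: [-1.7, -0.2, 1.2]
gripper_width: 0.224
```

```bash
python3 need.py .6217 .1282 .1682 180;python3 - <<'E'
from h import *
o=get_obs();w=read_camera('wrist'); b=read_camera('scene'); np.savez('w8.npz',im=w,p=o['eef_pos'],q=o['tool_rot'])
P=(o['eef_pos'],o['tool_rot'])
c=np.clip(w[90:340,150:350].astype(float)*1.3,0,255); c=(255*(c/255)**.5).astype(np.uint8)
I=cv2.resize(c,None,fx=2.4,fy=2.4,interpolation=cv2.INTER_CUBIC)
# grinder-frame predictions for bar top (z .138+.056) for yaw 0
from fit import T
g=(.622,.128,-.0025)
for M,col in [([[.03,.01,.194],[.03,-.01,.194],[-.03,-.01,.194],[-.03,.01,.194]],(0,255,0)),([[-.085,-.075,.12],[-.085,.075,.12]],(255,0,0)),([[-.05,0,.155],[-.04,0,.155]],(0,0,255))]:
    p=proj('wrist',T(g,M),P)-[150,90]; cv2.polylines(I,[np.round((p+.5)*2.4-.5).astype(int)],True,col,1)
save('w8',np.hstack([I[:520],cv2.resize(b[130:200,240:310],(310,520))]))
a=read_camera('top'); save('t8',cv2.resize(a[100:300,100:400],(780,520)))
E
```

```text
t 14.78 pos [0.6218 0.1281 0.1682] toolx yaw 179.77 tilt z [ 0.001  0.001 -1.   ] F [-1.7 -0.2  1.2] M [-0.07  0.22  0.12] w 0.224 q7 [-0.53  0.49  0.31  1.73 -0.18  0.95  1.42]
shift cm [-0.01  0.01  0.  ] rotvec deg [-0.04  0.05  0.23]
wrist corners [ 0.62241895  0.12813875 -0.00428919] [-3.4 -0.1  1.5 -1.1  2.1  2.1]
top [ 0.62132309  0.12792003 -0.0009782 ] [ 0.1 -0.3  0.2 -0.6 -0.5  0.6  0.2  0.3]
```

View pics/w8.png

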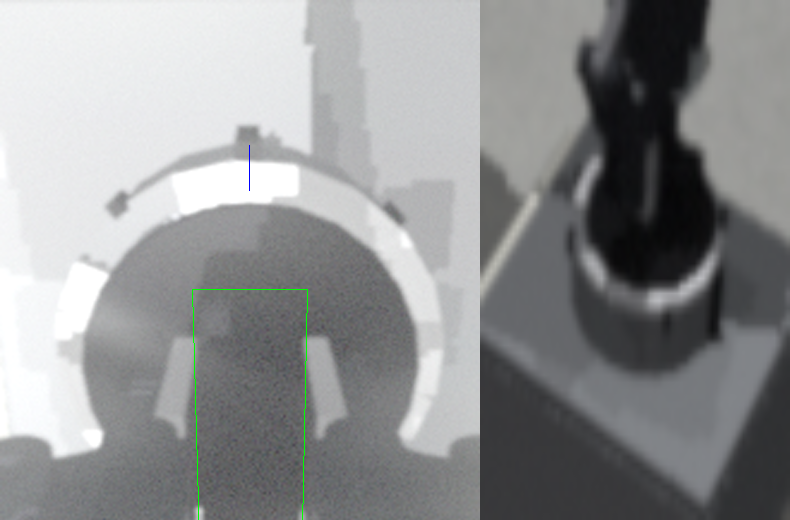

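View pics/t8.png

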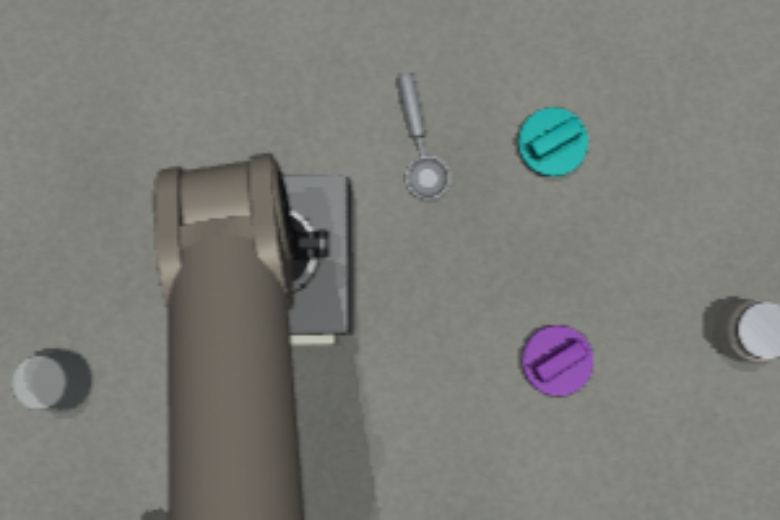

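The wrist view shows the bar inside the predicted front-back outline. The front rib at (248,132) is in line with the bar, the brim is flat on the rim, and the door strip is flush. The pose is steady, so I am handing in.

```bash
python3 -c "
from station import *
print(hand_in()); o=get_obs(); print(o['t'],o['tool_rot'],o['gripper_width'])"
```

```text
the job is handed in; nothing more can be done
None
the job is handed in; nothing more can be done
```

The door is shut and the black lid is held at the half-way rib. I handed in at about 15 s with the gripper still closed on the bar.

- **Door:** I pushed it until it stopped hard, at about 31 N on the fingers. The top and scene pictures then showed the panel flush with the front, and it was still flush at the end.
- **Lid:** I picked up the black lid, not the teal or purple one, and lowered it with its lugs in the notches. It touched the rim at tool height 0.168 m, which puts its origin at 138 mm, fully in.
- **Twist:** I turned it about 40° clockwise. The tool's last yaw was 179.8° against a target of 180°, and it held steady over the last four rows. In the wrist view the bar lines up with the front rib, about 46° short of the locked end.
- **Bystanders:** The tumbler, jar and spoon were not touched and look unmoved in the last top picture.

I could not read the ring angle or the door catch directly, so those two rest on the tool pose and the pictures. The wrist and top camera fixes of the grinder differed by about 1 mm and 0.2°. No check failed.

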